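# Snap a wafer carrier's lid shut tab by tab

### The arm

A 6-joint arm with a two-finger parallel gripper is mounted at the origin on a cart in front of the work surface, level with it; the furniture and walls round the work are solid. World frame = base frame: x ahead of the robot, y to its left, z up, the work surface at z = 0. Lengths are in m, angles in rad, forces in N, time in s.
With the tool pointing down it reaches from about 0.225 to 0.875 m from the base axis. Payload 3.4 kg.
Tool frame: the origin (TCP) lies on the centre line of the jaws, within the pads' length; the fingertips stand 19 mm ahead of it and the grasp point (between the pads) is the TCP (nose_length is the distance from the TCP to the fingertips, in m); z points along the fingers, y is the direction in which the jaws open and shut (so a half turn about z gives the same grasp; the last joint's range is limited). The gripper opens to 85 mm and grips with 20 to 120 N. Pads are 22 mm wide; open, the fingers measure 114 mm over their backs; the gripper's body (76 mm by 85 mm) begins 54 mm behind the grasp point. The pads swing forward as they close: fully open they stand 13 mm farther back than shut.
Start: joints at [1.083, 0.276, 1.505, -0, 1.361, -0.121], TCP at [0.206, 0.537, 0.25] pointing down, gripper open.
Joint ranges: [-2.89, 2.89], [-0.75, 2.08], [0.22, 2.7], [-1.18, 4.32], [0.11, 2.71], [-2.7, 2.7]. Speed limits (rad/s): [2.57, 2.57, 3.14, 3.14, 3.14, 3.14].

### API

Orientations are given as a unit quaternion [w, x, y, z].
In Python, from rig import * gives the robot as it stands.
- The arm moves only by the shell command python3 -m jog 'ROWS' [OPENING] [FORCE]. ROWS is JSON, one flat list of numbers, 6 for each row, row after row: the shift along the tool's x, y, z in mm, then the turn, a rotation vector about the tool's x, y, z in degrees. In form: [tx, ty, tz, wx, wy, wz, tx, ty, tz, wx, wy, wz, ...]. A call has 1 to 10 rows; each row is the pose to reach, as a shift and turn from the pose commanded when the call began, along the tool's axes at that moment; what a row does not reach only later rows make up. A row lasts 1/8 s, in which the tool goes at most 62.5 mm and 10.7 degrees, less where a joint would pass 70% of its speed; a pose out of reach is approached as far as the arm can. A call with a gripper value outside its range is refused whole. OPENING is the closure, from 0 (fully open) to 1 (shut), set as the call begins (- or left out, the last holds). The fingers move at their own pace and stop on an object; FORCE is the grip in N (left out, the last holds). Time passes only in rows, so rows that repeat a pose let the fingers close. It gives the time, the measured TCP pose, the force and the opening at its end, in the units of the state.
- get_state(): the state, without advancing time (a new reading comes with each control period).
- get_image(name): name is "scene" or "top"; returns a dict with "frame" (480x640x3 uint8, red, green, blue), "camera_matrix" (3x3 intrinsics, pixels), "rvec" (rotation vector, rad) and "tvec" (3), from world to camera coordinates, as OpenCV has them. Camera axes: x right, y down, z forward; pixel columns grow to the right and rows downward; lengths in m; the calibration is good to about 2 mm. A picture is of the moment at which its call begins. There is no depth.
- sign_off(): hands the job in, once; it reports no verdict.
The state is a dict: "clock": time; "qpos": joint angles; "qd": joint speeds; "effort": joint torques, N m; "position": TCP position; "ee_rot": TCP orientation; "contact_force": force on the tool from outside, world axes, zero at the start; "moment": the same for the moment, N m; "width": finger opening in m.
Only numpy, scipy, OpenCV 4.12 (cv2) and the standard library are available. Lean on these libraries where they do the work, as an engineer would, in place of code of your own. Each camera call takes 0.05 s, during which the arm holds its last target.

### The job

The lid of the round wafer carrier is on, but some of the six snap tabs round its rim still stand up: press round the rim with a fingertip, tab by tab, until all six have clicked shut and lie level. Press gently and only on the tabs, never on the clear window in the middle, and leave the carrier standing where it is: do not grip, lift or push it away. Leave the things around it alone, and take the hand away at the end.

Things in the scene. Friction and masses are not known exactly. Their poses are not given: they have to be found in the camera images.
- wafer_carrier: round single-wafer carrier, loose, about 0.9 kg; black base 142 mm across, lid 152 mm. Origin: centre of its underside, z up. Round a clear window the lid's rim is six equal grey snap tabs, 60 deg apart, 8 deg gaps; tab 1 is centred on the carrier's +x, 2 to 6 follow counter-clockwise from above. A tab spans 49 to 76 mm from the centre, 3 mm thick, top 20 mm up when shut.
- tab_1 (a joint): snap tab 1: 0 = shut, level; about 0.25 rad = sprung up, outer edge 8 mm high. Its level hinge axis is 44 mm from the carrier's centre. Over-centre snap: released above half-way (0.125) it springs back up, past it it clicks to 0 and stays. Takes about 7 N down at its thumb pad (more nearer the axis); 10 to 15 N is plenty. Shut, it is on a hard stop; pressing it again does no harm.
- tab_1_pad (a point): centre of the top of tab 1's thumb pad, a low raised block 13 mm (radial) x 22 mm, 68 mm from the carrier's centre. 21.5 mm above the worktop with the tab shut, about 27.5 mm with it up. x axis outward from the carrier's centre, z out of the tab's upper face.
- tab_2 (a joint): snap tab 2: 0 = shut, level; about 0.25 rad = sprung up, outer edge 8 mm high. Its level hinge axis is 44 mm from the carrier's centre. Over-centre snap: released above half-way (0.125) it springs back up, past it it clicks to 0 and stays. Takes about 7 N down at its thumb pad (more nearer the axis); 10 to 15 N is plenty. Shut, it is on a hard stop; pressing it again does no harm.
- tab_2_pad (a point): centre of the top of tab 2's thumb pad, a low raised block 13 mm (radial) x 22 mm, 68 mm from the carrier's centre. 21.5 mm above the worktop with the tab shut, about 27.5 mm with it up. x axis outward from the carrier's centre, z out of the tab's upper face.
- tab_3 (a joint): snap tab 3: 0 = shut, level; about 0.25 rad = sprung up, outer edge 8 mm high. Its level hinge axis is 44 mm from the carrier's centre. Over-centre snap: released above half-way (0.125) it springs back up, past it it clicks to 0 and stays. Takes about 7 N down at its thumb pad (more nearer the axis); 10 to 15 N is plenty. Shut, it is on a hard stop; pressing it again does no harm.
- tab_3_pad (a point): centre of the top of tab 3's thumb pad, a low raised block 13 mm (radial) x 22 mm, 68 mm from the carrier's centre. 21.5 mm above the worktop with the tab shut, about 27.5 mm with it up. x axis outward from the carrier's centre, z out of the tab's upper face.
- tab_4 (a joint): snap tab 4: 0 = shut, level; about 0.25 rad = sprung up, outer edge 8 mm high. Its level hinge axis is 44 mm from the carrier's centre. Over-centre snap: released above half-way (0.125) it springs back up, past it it clicks to 0 and stays. Takes about 7 N down at its thumb pad (more nearer the axis); 10 to 15 N is plenty. Shut, it is on a hard stop; pressing it again does no harm.
- tab_4_pad (a point): centre of the top of tab 4's thumb pad, a low raised block 13 mm (radial) x 22 mm, 68 mm from the carrier's centre. 21.5 mm above the worktop with the tab shut, about 27.5 mm with it up. x axis outward from the carrier's centre, z out of the tab's upper face.
- tab_5 (a joint): snap tab 5: 0 = shut, level; about 0.25 rad = sprung up, outer edge 8 mm high. Its level hinge axis is 44 mm from the carrier's centre. Over-centre snap: released above half-way (0.125) it springs back up, past it it clicks to 0 and stays. Takes about 7 N down at its thumb pad (more nearer the axis); 10 to 15 N is plenty. Shut, it is on a hard stop; pressing it again does no harm.
- tab_5_pad (a point): centre of the top of tab 5's thumb pad, a low raised block 13 mm (radial) x 22 mm, 68 mm from the carrier's centre. 21.5 mm above the worktop with the tab shut, about 27.5 mm with it up. x axis outward from the carrier's centre, z out of the tab's upper face.
- tab_6 (a joint): snap tab 6: 0 = shut, level; about 0.25 rad = sprung up, outer edge 8 mm high. Its level hinge axis is 44 mm from the carrier's centre. Over-centre snap: released above half-way (0.125) it springs back up, past it it clicks to 0 and stays. Takes about 7 N down at its thumb pad (more nearer the axis); 10 to 15 N is plenty. Shut, it is on a hard stop; pressing it again does no harm.
- tab_6_pad (a point): centre of the top of tab 6's thumb pad, a low raised block 13 mm (radial) x 22 mm, 68 mm from the carrier's centre. 21.5 mm above the worktop with the tab shut, about 27.5 mm with it up. x axis outward from the carrier's centre, z out of the tab's upper face.
- lid_window: clear window in the middle of the lid, 93 mm across, top 19.6 mm above the worktop; origin at the carrier's centre, on the worktop. The wafer lies just under it: do not press on it.
- lens_tissue: bystander: white packet 62 x 90 x 16 mm; origin at the centre of its underside
- wafer_tweezers: bystander: tweezers lying flat, 14 x 119 x 10 mm; origin at the centre of its underside
- timer: bystander: small grey timer 46 x 52 x 19 mm; origin at the centre of its underside
- lens_cap: bystander: round black cap 48 mm across, 12 mm high; origin at the centre of its underside
- tape_roll: bystander: black tape roll 55 mm across, 18 mm high; origin at the centre of its underside
- blower_bulb: bystander: black rubber blower, 50 x 116 x 50 mm; origin at the centre of its underside
- drop_bottle: bystander: brown dropper bottle 32 mm across, 76 mm high; origin at the centre of its underside

How it is judged:
At the end, for the whole second after the job is handed in: All six snap tabs are shut (joint below 0.04 rad), the carrier stands flat and at rest within 30 mm of where it began (value of joint each of tab_1, tab_2, tab_3, tab_4, tab_5, tab_6 below 0.04 rad and distance of wafer_carrier from where it was at the start of the episode below 0.03 m and angle between wafer_carrier's own z axis and vertical below 0.04 rad and linear speed of wafer_carrier below 0.01 m/s); the robot touches nothing.
It fails at once if the carrier is lifted or tipped (10 mm or 0.12 rad) (height (world z) of wafer_carrier above 0.01 m or angle between wafer_carrier's own z axis and vertical above 0.12 rad).
It fails at once if the carrier is pushed more than 40 mm away (distance of wafer_carrier from where it was at the start of the episode above 0.04 m).
It fails at once if the clear window is pressed (more than 4 N) (contact force between lid_window and the arm above 4 N or contact force between lid_window and the fingers above 4 N).
It fails at once if the carrier is pressed harder than 50 N (contact force between wafer_carrier and the fingers above 50 N or contact force between wafer_carrier and the arm above 50 N).
It fails at once if the timer or the dropper bottle is moved more than 25 mm (distance of any of timer, drop_bottle from where it was at the start of the episode above 0.025 m).
It also fails if it takes over 61 s, if anything falls off the work surface, if the arm or the gripper's body presses on something with over 40 N, if the wrist force passes 120 N, or if a joint passes its speed limit or range.

## Working session

There is one attempt and no reset: what is moved stays moved. The work goes in short steps, Python scripts to look and compute and a shell command to move; the robot and the scene stay as the last step left them, time stands still between calls to the robot, and variables do not carry over. Pictures are saved under pics/ and viewed, and the job is handed in when it is done.

```bash
ls; mkdir -p pics; cat > h.py <<'E'
from rig import *
import numpy as np, cv2
def snap(n,f):
    im=get_image(n); cv2.imwrite('pics/'+f,cv2.cvtColor(im['frame'],cv2.COLOR_RGB2BGR)); 
    np.savez('pics/'+f+'.npz',K=im['camera_matrix'],r=im['rvec'],t=im['tvec']); return im
def ray(c,uv,z):
    K,r,t=[np.array(c[k],float) for k in ('K','r','t')]
    R=cv2.Rodrigues(r.reshape(3,1))[0]; t=t.reshape(3)
    o=-R.T@t; d=R.T@np.linalg.inv(K)@np.array([uv[0],uv[1],1.])
    return o+d*(z-o[2])/d[2]
def proj(c,P):
    return cv2.projectPoints(np.array(P,float).reshape(-1,1,3),c['r'],c['t'],c['K'],None)[0].reshape(-1,2)
E
python3 - <<'E'
from h import *
snap('top','t0.png');snap('scene','s0.png');print(get_state())
for f in('t0','s0'):
  c=np.load(f'pics/{f}.png.npz');R=cv2.Rodrigues(c['r'])[0];print(-R.T@c['t'].reshape(3),c['K'])
E
```

```text
pics
{'clock': 0.1, 'qpos': array([ 1.08301778e+00,  2.76511461e-01,  1.50601624e+00,  3.46411231e-05,
        1.36067820e+00, -1.21022501e-01]), 'qd': array([-0.00055743, -0.00134123, -0.00049002,  0.00162119, -0.00160019,
       -0.00081942]), 'effort': array([ 8.99948682e-04, -4.17697299e+01, -2.46405298e+01, -2.49603636e-04,
        5.72569596e-03, -8.94108041e-06]), 'position': array([0.20598837, 0.5363684 , 0.24953388]), 'ee_rot': array([-2.57920281e-04,  1.82355499e-01,  9.83232333e-01, -7.64464025e-04]), 'contact_force': array([ 0.74432655,  0.29891254, -0.7356949 ]), 'moment': array([0.02907841, 0.01610395, 0.01496073]), 'width': 0.08548122695915646}
[ 0.27370477 -0.13270703  1.32678599] [[612.90960446   0.         326.47354175]
 [  0.         612.90960446 240.49066745]
 [  0.           0.           1.        ]]
[ 0.01813325 -0.44600156  0.73393484] [[458.612637     0.         317.25450684]
 [  0.         458.612637   238.86512608]
 [  0.           0.           1.        ]]
```

View pics/t0.png

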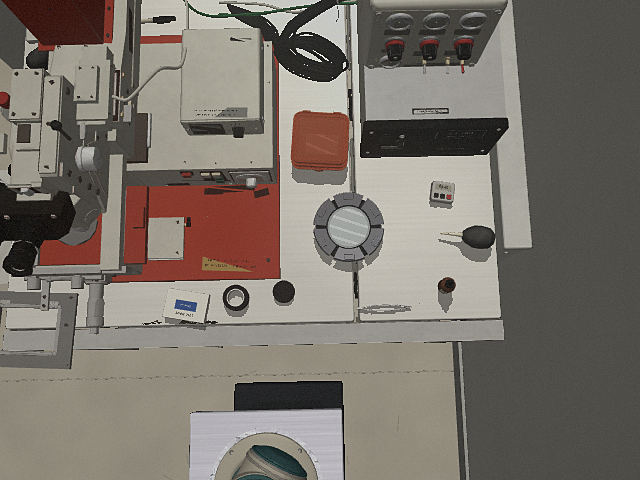

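View pics/s0.png

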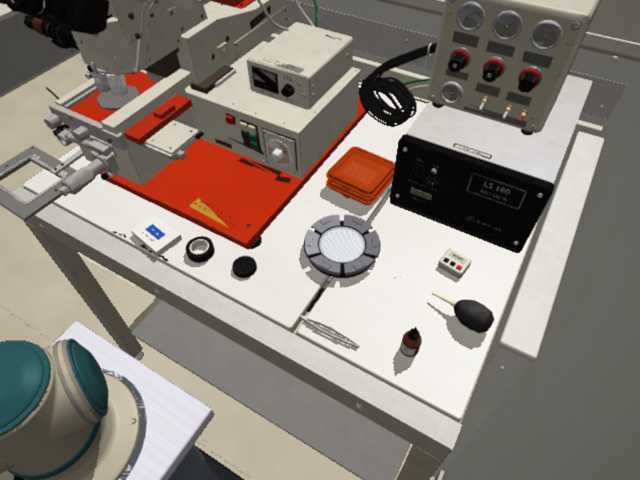

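```bash
python3 - <<'E'
from h import *
a=cv2.imread('pics/t0.png');b=cv2.imread('pics/s0.png')
A=cv2.resize(a[180:275,300:395],(600,600),interpolation=cv2.INTER_CUBIC);cv2.imwrite('pics/t0z.png',A)
B=cv2.resize(b[205:285,295:390],None,fx=8,fy=7.4,interpolation=cv2.INTER_CUBIC);cv2.imwrite('pics/s0z.png',B)
c=np.load('pics/t0.png.npz'); c2=np.load('pics/s0.png.npz')
print(proj(c,[[.206,.536,.25],[0,0,0],[.3,0,0]]),proj(c2,[[.206,.536,.25],[0,0,0]]))
print(ray(c,(348.5,227),.02),ray(c2,(342,246),.02))
E
```

```text
[[-62.33790761 397.59513334]
 [266.25322896 485.55184136]
 [265.63279855 337.7012023 ]] [[-105.82018182  127.45926677]
 [  68.89209092  439.16805187]]
[ 0.53341968 -0.18311605  0.02      ] [ 0.52919863 -0.18780342  0.02      ]
```

View pics/t0z.png

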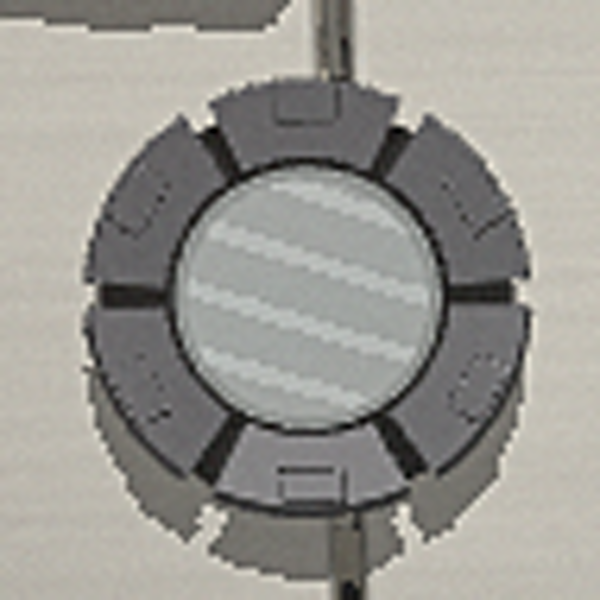

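View pics/s0z.png

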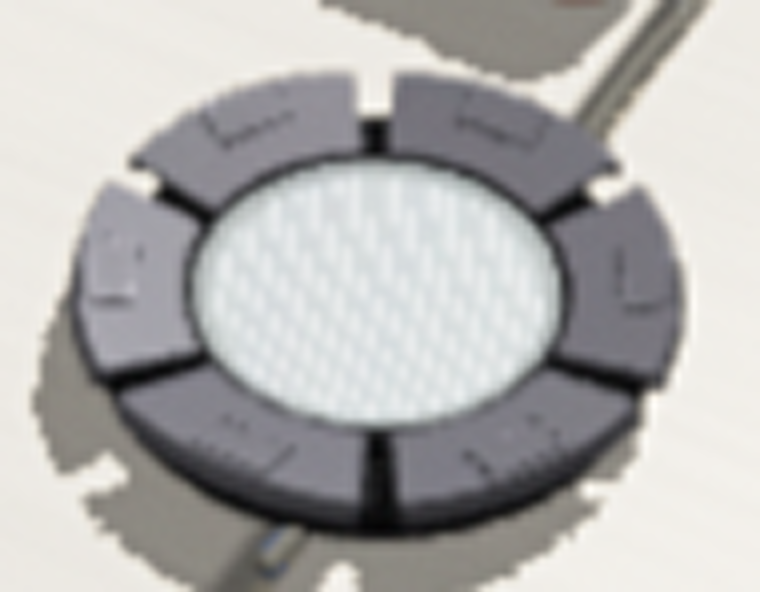

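```bash
cat > fit.py <<'E'
from h import *
def win(f,box,lo):
    c=np.load(f'pics/{f}.png.npz'); a=cv2.imread(f'pics/{f}.png'); x0,y0,x1,y1=box
    g=cv2.cvtColor(a,cv2.COLOR_BGR2GRAY)[y0:y1,x0:x1]
    m=(g>lo).astype(np.uint8); m=cv2.morphologyEx(m,cv2.MORPH_CLOSE,np.ones((5,5)))
    n,l,s,ce=cv2.connectedComponentsWithStats(m,connectivity=4)
    i=l[g.shape[0]//2,g.shape[1]//2]
    ct=max(cv2.findContours((l==i).astype(np.uint8),0,cv2.CHAIN_APPROX_NONE)[0],key=cv2.contourArea).reshape(-1,2)+[x0,y0]
    P=np.array([ray(c,p,.0196)[:2] for p in ct])
    A=np.c_[2*P,np.ones(len(P))]; s=np.linalg.lstsq(A,(P**2).sum(1),rcond=None)[0]
    r=np.sqrt(s[2]+s[0]**2+s[1]**2); return s[:2],r,len(P)
if __name__=='__main__':
    print(win('t0',(322,200,376,254),135)); print(win('s0',(318,222,367,266),150))
    c=np.load('pics/t0.png.npz')
    z=lambda u,v:(300+u/6.316,180+v/6.316)
    for uv in [(140,295),(480,292),(218,155),(397,145),(213,450),(403,452)]:
        print(ray(c,z(*uv),.017).round(4))
    c2=np.load('pics/s0.png.npz')
    print('LS180 front bottom',ray(c2,(393,187),0),ray(c2,(522,248),0),ray(c2,(397,135),.12))
    print('orange',ray(c2,(328,190),0),ray(c2,(380,205),0), ray(c,(346,168),.04))
E
python3 fit.py
```

```text
(array([ 0.52902456, -0.18162319]), np.float64(0.04704989328666832), 140)
(array([ 0.53401096, -0.18317818]), np.float64(0.04554352577121123), 124)
[ 0.5359 -0.1259  0.017 ]
[ 0.5344 -0.2432  0.017 ]
[ 0.5849 -0.154   0.017 ]
[ 0.5871 -0.2162  0.017 ]
[ 0.4813 -0.1498  0.017 ]
[ 0.4791 -0.2148  0.017 ]
LS180 front bottom [ 0.75302902 -0.19841973  0.        ] [ 0.72110764 -0.49861594  0.        ] [ 0.78160449 -0.17985461  0.12      ]
orange [ 6.70840164e-01 -7.45417700e-02  1.11022302e-16] [ 6.86996157e-01 -1.97438409e-01  1.11022302e-16] [ 0.66048224 -0.18054104  0.04      ]
```

```bash
python3 -m jog '[0,0,-30,0,0,0, 0,-40,-50,0,0,0, 20,-90,-60,0,0,0, 30,-150,-60,0,0,0, 40,-200,-60,0,0,0, 40,-220,-60,0,0,0, 40,-220,-60,0,0,0]' 1 40
```

```text
clock: 0.98
position: [0.0899, 0.3454, 0.3106]
ee_rot: [0.0, 0.182, 0.983, 0.001]
contact_force: [0.2, -0.1, -0.9]
width: -0.0002
```

```bash
python3 -m jog '[-45,-33,0,0,0,0, -90,-67,0,0,0,0, -135,-100,0,0,0,0, -180,-134,0,0,0,0, -225,-167,0,0,0,-5, -270,-201,0,0,0,-10, -320,-238,0,0,0,-16, -375,-279,0,0,0,-21, -375,-279,0,0,0,-21, -375,-279,0,0,0,-21]'
```

```text
clock: 2.22
position: [0.3414, -0.0501, 0.3098]
ee_rot: [-0.001, 0.002, 1.0, 0.001]
contact_force: [-0.2, 0.1, -0.6]
width: 0.0004
```

```bash
python3 -m jog '[-50,-24,20,0,0,0, -100,-48,60,0,0,0, -158,-72,100,0,0,0, -158,-72,150,0,0,0, -158,-72,200,0,0,0, -158,-72,230,0,0,0, -158,-72,230,0,0,0]'; python3 - <<'E'
from h import *
snap('top','t1.png');snap('scene','s1.png');print(get_state()['position'])
a=cv2.imread('pics/t1.png');b=cv2.imread('pics/s1.png')
A=cv2.resize(a[180:275,300:395],(590,590),interpolation=cv2.INTER_CUBIC)
cv2.imwrite('pics/t1z.png',A)
B=cv2.resize(b[195:285,285,None] if 0 else b[185:285,285:405],None,fx=6,fy=6,interpolation=cv2.INTER_CUBIC);cv2.imwrite('pics/s1z.png',B)
E
```

```text
clock: 3.1
position: [0.4962, -0.1186, 0.0784]
ee_rot: [-0.003, -0.001, 1.0, 0.001]
contact_force: [-0.1, 0.7, 0.1]
width: -0.0002
[ 0.49878341 -0.12014603  0.08121675]
```

View pics/s1z.png

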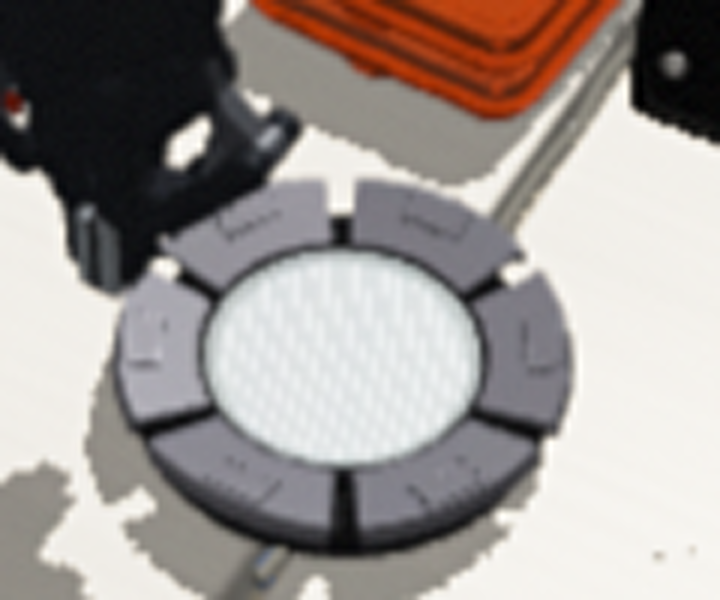

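View pics/t1z.png

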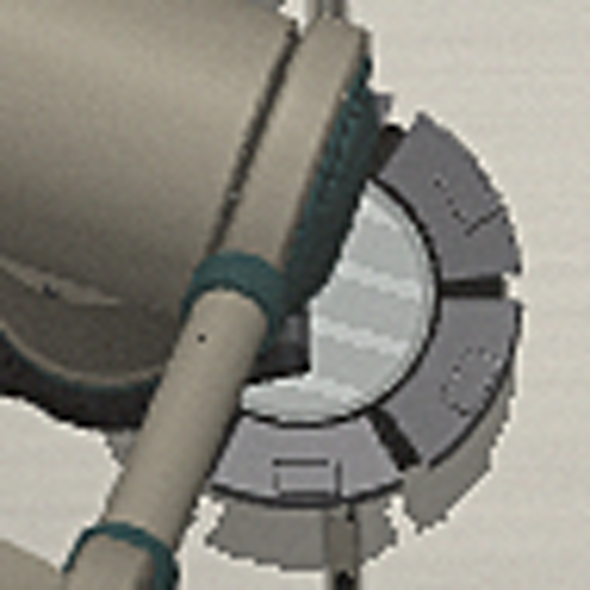

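```bash
python3 - <<'E'
from h import *
c=np.load('pics/s1.png.npz');x,y=.4988,-.1201
for p in [(x,y,.081),(x,y,.062),(x,y+.05,.081),(x,y-.05,.081),(.4995,-.1224,.025)]:
  q=proj(c,[p])[0]; print(p,q,(q-[285,185])*6)
print(get_state()['width'],get_state()['position'])
E
```

```text
(0.4988, -0.1201, 0.081) [303.94450237 222.88200804] [113.6670142  227.29204824]
(0.4988, -0.1201, 0.062) [304.31014584 229.40057851] [115.86087505 266.40347108]
(0.4988, -0.0701, 0.081) [282.03048848 213.25829265] [-17.81706914 169.54975592]
(0.4988, -0.1701, 0.081) [326.71585669 232.88223137] [250.29514011 287.29338822]
(0.4995, -0.1224, 0.025) [306.15286416 241.70725715] [126.91718496 340.24354292]
-0.00016736627309124928 [ 0.49878341 -0.12014603  0.08121675]
```

View pics/s1.png

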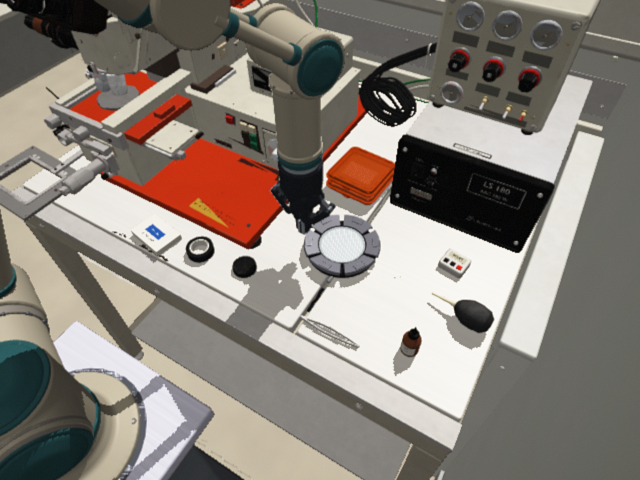

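```bash
python3 - <<'E'
from h import *
c=np.load('pics/s1.png.npz')
P=[]
for u,v in [(147,338),(250,222),(435,222),(540,337),(450,485),(245,480)]:
  p=ray(c,(285+u/6,185+v/6),.0245);P.append(p);print(p.round(4), np.hypot(*(p[:2]-[.5337,-.1835])).round(4))
print(np.mean(P,0))
# rim outer corners of lid at gaps (s0 window redo)
from fit import win
for lo in (140,150,160,170): print(win('s0',(318,222,367,266),lo), win('t0',(322,200,376,254),lo))
E
```

```text
[ 0.504  -0.1275  0.0245] 0.0634
[ 0.5659 -0.1314  0.0245] 0.0613
[ 0.5977 -0.1866  0.0245] 0.0641
[ 0.5697 -0.2404  0.0245] 0.0674
[ 0.5006 -0.2425  0.0245] 0.0677
[ 0.4696 -0.185   0.0245] 0.0641
[ 0.53458326 -0.1855825   0.0245    ]
(array([ 0.53793462, -0.17611522]), np.float64(0.04958223347079373), 150) (array([ 0.53252373, -0.18253579]), np.float64(0.045349561537896876), 126)
(array([ 0.53401096, -0.18317818]), np.float64(0.04554352577121123), 124) (array([ 0.53436226, -0.1822018 ]), np.float64(0.043669551120271724), 128)
(array([ 0.53404275, -0.18400993]), np.float64(0.044834726725402604), 120) (array([ 0.53477114, -0.18252649]), np.float64(0.041408734050979515), 123)
(array([ 0.53381175, -0.18438352]), np.float64(0.044338249929671954), 119) (array([ 0.53414603, -0.18298651]), np.float64(0.06655592378623222), 205)
```

```bash
python3 -m jog '[-1,-2,15,0,0,0, -1,-2,28,0,0,0, -1,-2,31,0,0,0, -1,-2,31,0,0,0]'; python3 -m jog '[0,0,2,0,0,0, 0,0,2,0,0,0]';python3 -m jog '[0,0,2,0,0,0, 0,0,2,0,0,0]'
```

```text
clock: 3.7
position: [0.4988, -0.1232, 0.049]
ee_rot: [-0.0, 0.0, 1.0, 0.0]
contact_force: [-0.6, -0.3, -0.4]
width: -0.0002
clock: 3.95
position: [0.4993, -0.1234, 0.0477]
ee_rot: [0.0, 0.0, 1.0, -0.0]
contact_force: [-0.4, -0.3, 2.6]
width: 0.0001
clock: 4.2
position: [0.499, -0.1229, 0.0455]
ee_rot: [0.0, 0.0, 1.0, 0.0]
contact_force: [0.3, 2.3, 2.6]
width: 0.0004
```

```bash
python3 -m jog '[0,0,1,0,0,0, 0,0,2,0,0,0]';python3 -m jog '[0,0,1,0,0,0, 0,0,1,0,0,0]';python3 -m jog '[0,0,1,0,0,0, 0,0,1,0,0,0]'
```

```text
clock: 4.45
position: [0.499, -0.1234, 0.0431]
ee_rot: [0.0, -0.0, 1.0, -0.0]
contact_force: [-0.0, 0.1, 0.9]
width: -0.0001
clock: 4.7
position: [0.4989, -0.1233, 0.042]
ee_rot: [-0.0, 0.0, 1.0, 0.0]
contact_force: [0.1, -0.5, -0.5]
width: 0.0
clock: 4.95
position: [0.499, -0.1232, 0.0412]
ee_rot: [-0.0, 0.0, 1.0, 0.0]
contact_force: [0.1, 0.4, 0.4]
width: 0.0004
```

```bash
python3 -m jog '[0,0,1,0,0,0, 0,0,1,0,0,0]';python3 -m jog '[0,0,0,0,0,0]'
```

```text
clock: 5.2
position: [0.4991, -0.1233, 0.0405]
ee_rot: [0.0, 0.0, 1.0, -0.0]
contact_force: [-0.3, 0.8, 1.7]
width: -0.0002
clock: 5.32
position: [0.4991, -0.1232, 0.0405]
ee_rot: [0.0, 0.0, 1.0, -0.0]
contact_force: [0.1, 0.2, 2.8]
width: -0.0004
```

```bash
python3 -m jog '[0,0,-20,0,0,0, 15,-30,-20,0,0,0, 34,-60,-20,0,0,0, 34,-60,-12,0,0,0, 34,-60,-8,0,0,0, 34,-60,-6,0,0,0, 34,-60,-5,0,0,0]';  python3 -m jog '[0,0,1,0,0,0, 0,0,2,0,0,0, 0,0,3,0,0,0]'; python3 -m jog '[0,0,1,0,0,0, 0,0,2,0,0,0, 0,0,2,0,0,0]'
```

```text
clock: 6.2
position: [0.4646, -0.1826, 0.0452]
ee_rot: [-0.001, -0.001, 1.0, 0.0]
contact_force: [-2.7, -0.7, 3.1]
width: -0.0003
clock: 6.58
position: [0.4654, -0.183, 0.0421]
ee_rot: [0.0, 0.0, 1.0, 0.0]
contact_force: [-0.6, 0.0, 0.2]
width: -0.0001
clock: 6.95
position: [0.4651, -0.1832, 0.0405]
ee_rot: [0.0, 0.0, 1.0, 0.0]
contact_force: [-1.1, 1.1, 2.6]
width: 0.0002
```

Tab D showed the same snap. Next is E, at (.4992, -.2422).

```bash
python3 -m jog '[0,0,-20,0,0,0, -15,-30,-20,0,0,0, -34,-59,-20,0,0,0, -34,-59,-12,0,0,0, -34,-59,-8,0,0,0, -34,-59,-6,0,0,0, -34,-59,-5,0,0,0]';  python3 -m jog '[0,0,1,0,0,0, 0,0,2,0,0,0, 0,0,3,0,0,0]'; python3 -m jog '[0,0,1,0,0,0, 0,0,2,0,0,0, 0,0,2,0,0,0]'
```

```text
clock: 7.82
position: [0.4978, -0.242, 0.0455]
ee_rot: [-0.001, -0.001, 1.0, -0.0]
contact_force: [-2.2, -2.4, 4.0]
width: 0.0002
clock: 8.2
position: [0.4989, -0.2416, 0.0419]
ee_rot: [-0.0, 0.0, 1.0, 0.001]
contact_force: [-0.4, -0.0, 0.5]
width: 0.0001
clock: 8.57
position: [0.499, -0.242, 0.0405]
ee_rot: [0.0, 0.0, 1.0, 0.0]
contact_force: [-1.1, 1.0, 2.5]
width: -0.0
```

F at (.5672, -.2432): tx -68, ty -1.

```bash
python3 -m jog '[0,0,-20,0,0,0, -35,-1,-20,0,0,0, -68,-1,-20,0,0,0, -68,-1,-12,0,0,0, -68,-1,-8,0,0,0, -68,-1,-6,0,0,0, -68,-1,-5,0,0,0]';  python3 -m jog '[0,0,1,0,0,0, 0,0,2,0,0,0, 0,0,3,0,0,0]'; python3 -m jog '[0,0,1,0,0,0, 0,0,2,0,0,0, 0,0,2,0,0,0]'
```

```text
clock: 9.45
position: [0.5663, -0.2432, 0.0456]
ee_rot: [-0.0, 0.0, 1.0, 0.0]
contact_force: [-0.3, 0.4, 3.5]
width: -0.0003
clock: 9.82
position: [0.5665, -0.243, 0.0418]
ee_rot: [-0.0, 0.0, 1.0, 0.0]
contact_force: [0.2, 0.4, 0.1]
width: 0.0
clock: 10.2
position: [0.5668, -0.2431, 0.0405]
ee_rot: [-0.0, 0.0, 1.0, 0.0]
contact_force: [-1.5, 0.8, 2.5]
width: -0.0
```

A at (.602, -.1847): tx -35, ty +58.

```bash
python3 -m jog '[0,0,-20,0,0,0, -18,29,-20,0,0,0, -35,58,-20,0,0,0, -35,58,-12,0,0,0, -35,58,-8,0,0,0, -35,58,-6,0,0,0, -35,58,-5,0,0,0]';  python3 -m jog '[0,0,1,0,0,0, 0,0,2,0,0,0, 0,0,3,0,0,0]'; python3 -m jog '[0,0,1,0,0,0, 0,0,2,0,0,0, 0,0,2,0,0,0]'
```

```text
clock: 11.08
position: [0.602, -0.1855, 0.0456]
ee_rot: [0.0, 0.001, 1.0, 0.0]
contact_force: [1.1, 3.1, 3.2]
width: 0.0001
clock: 11.45
position: [0.6014, -0.1857, 0.0417]
ee_rot: [-0.001, 0.0, 1.0, -0.0]
contact_force: [-0.9, 0.4, -0.4]
width: -0.0
clock: 11.82
position: [0.6017, -0.1854, 0.0405]
ee_rot: [-0.0, 0.0, 1.0, -0.0]
contact_force: [-1.4, -0.0, 2.7]
width: -0.0002
```

```bash
python3 -m jog '[0,0,-20,0,0,0, 16,30,-20,0,0,0, 33,59,-20,0,0,0, 33,59,-12,0,0,0, 33,59,-8,0,0,0, 33,59,-6,0,0,0, 33,59,-5,0,0,0]';  python3 -m jog '[0,0,1,0,0,0, 0,0,2,0,0,0, 0,0,3,0,0,0]'; python3 -m jog '[0,0,1,0,0,0, 0,0,2,0,0,0, 0,0,2,0,0,0]'
```

```text
clock: 12.7
position: [0.5698, -0.1262, 0.0455]
ee_rot: [0.0, 0.001, 1.0, 0.001]
contact_force: [-0.9, 4.3, 4.2]
width: -0.0001
clock: 13.08
position: [0.5688, -0.1267, 0.0419]
ee_rot: [-0.0, 0.0, 1.0, -0.0]
contact_force: [1.2, 0.2, -0.2]
width: -0.0003
clock: 13.45
position: [0.5688, -0.1264, 0.0405]
ee_rot: [-0.0, 0.0, 1.0, -0.0]
contact_force: [-0.8, -0.1, 1.8]
width: 0.0
```

```bash
python3 -m jog '[0,0,-40,0,0,0, 10,5,-90,0,0,0, 50,40,-130,0,0,0, 100,80,-150,0,0,0, 150,120,-150,0,0,0, 200,160,-150,0,0,0, 220,190,-150,0,0,0, 220,190,-150,0,0,0]'; python3 - <<'E'
from h import *
snap('top','t2.png');snap('scene','s2.png')
a=cv2.imread('pics/t2.png');b=cv2.imread('pics/s2.png')
cv2.imwrite('pics/t2z.png',cv2.resize(a[180:275,300:395],(600,600),interpolation=cv2.INTER_CUBIC))
cv2.imwrite('pics/s2z.png',cv2.resize(b[205:285,295:390],None,fx=8,fy=7.4,interpolation=cv2.INTER_CUBIC))
E
```

```text
clock: 14.45
position: [0.3462, 0.0656, 0.1902]
ee_rot: [-0.0, -0.002, 1.0, 0.0]
contact_force: [0.5, -0.3, 0.2]
width: -0.0
```

View pics/s2z.png

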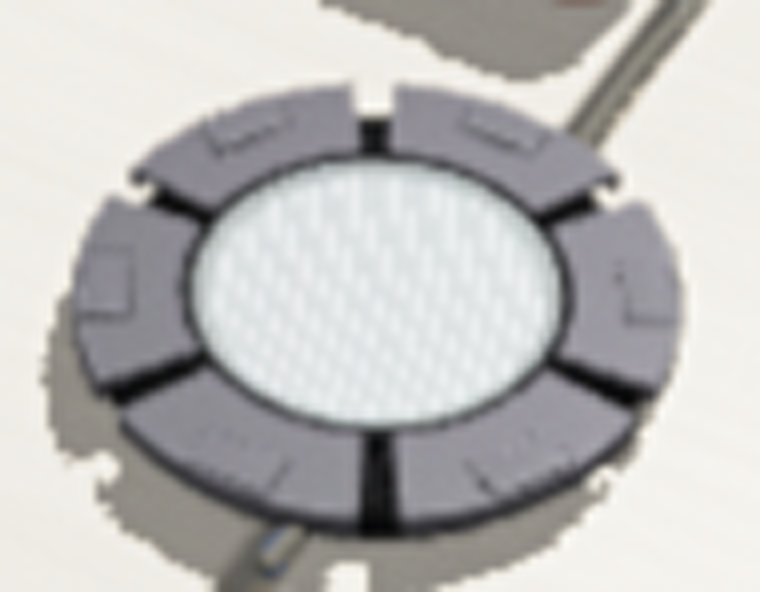

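View pics/t2z.png

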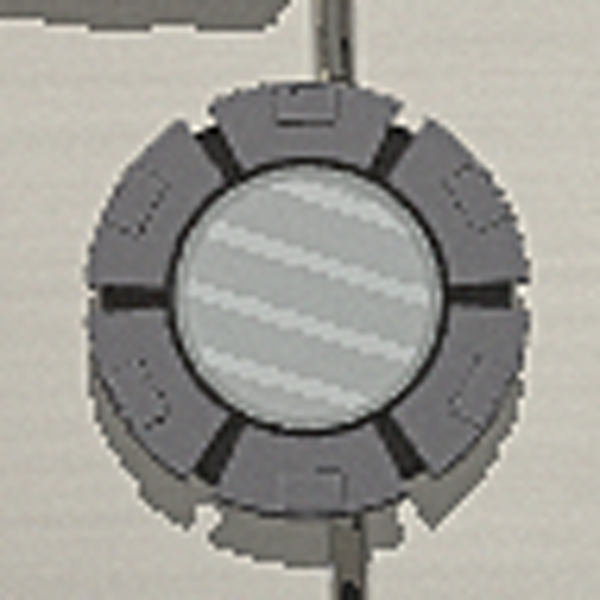

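```bash
python3 - <<'E'
from h import *
for f in('s0','s2','t0','t2'):
  c=np.load(f'pics/{f}.png.npz');a=cv2.imread(f'pics/{f}.png',0); o=[]
  for k in range(6):
    v=[]
    for d in np.radians(np.linspace(-18,18,15)+60*k-.8):
      for r in (.053,.056,.058):
        u=proj(c,[[.534+r*np.cos(d),-.1838+r*np.sin(d),.021]])[0]; v.append(a[int(round(u[1])),int(round(u[0]))])
    o.append(np.median(v))
  print(f,o)
print(get_state()['contact_force'])
E
```

```text
s0 [np.float64(117.0), np.float64(142.0), np.float64(164.0), np.float64(133.0), np.float64(125.0), np.float64(119.0)]
s2 [np.float64(146.0), np.float64(140.0), np.float64(139.0), np.float64(143.0), np.float64(151.0), np.float64(153.0)]
t0 [np.float64(101.0), np.float64(99.0), np.float64(104.0), np.float64(131.0), np.float64(110.0), np.float64(102.0)]
t2 [np.float64(113.0), np.float64(113.0), np.float64(111.0), np.float64(110.0), np.float64(110.0), np.float64(111.0)]
[ 0.19679639 -0.14054766  0.60404161]
```

The top view now shows all six tabs at the same brightness (110–113, where it was 99–131 before), so they all lie level.

```bash
python3 -c "from rig import *; print(sign_off())"
```

```text
the job is handed in; nothing more can be done
None
```

I pressed all six tabs in turn with the closed fingertips, took the hand clear and handed the job in at about 14.5 s; `sign_off()` gave no verdict.

- **Presses:** At every tab the force fell to about zero partway down. Pressed further, each tab met its hard stop with the fingertip at the shut height (21.5 mm), at about 2–3 N. The highest vertical force printed was about 4 N.
- **Final pictures:** All six tabs look level. Their brightness in the top view is uniform (110–113, where it was 99–131 before). The carrier looks unmoved and the hand stands well clear of it, with the force reading near zero.
- **What disagreed:**
    - The task said some tabs were up, but all six gave the same drop in force.
    - The forces I read before the snap (about 3–4 N) were below the stated 7 N, probably because I only read them at the end of each move.
    - One early camera fit of the window centre was about 5 mm off, so I used the fits that agreed instead.

I did not measure the surrounding objects again at the end, but no move went near them.

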